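# Turn the tasting row round for the guest

### The arm

A 6-joint arm with a two-finger parallel gripper is mounted at the origin on the work surface. World frame = base frame: x ahead of the robot, y to its left, z up, the work surface at z = 0. Lengths are in mm, angles in rad, forces in N, time in s.
With the tool pointing down it reaches from about 250 to 775 mm from the base axis. Payload 8.9 kg.
Tool frame: the origin (TCP) lies between the finger pads; the fingertips stand 14 mm ahead of it and the grasp point (between the pads) lies 5 mm behind it; z points along the fingers, y is the line along which they close (so a half turn about z gives the same grasp; the last joint's range is limited). The gripper opens to 85 mm and grips with 20 to 120 N. Pads are 22 mm wide; open, the fingers measure 114 mm over their backs; the gripper's body (76 mm by 85 mm) begins 54 mm behind the grasp point. The pads swing forward as they close: fully open they stand 13 mm farther back than shut.
Start: joints at [-1.302, 0.291, -0.153, 1.127, 0, 1.431], TCP at [208.212, -481.946, 245.305] pointing down, gripper open.
Joint ranges: [-2.52, 2.52], [-0.91, 1.74], [-1.3, 1.37], [-1.96, 2.02], [-1.52, 1.47], [-3.14, 3.14]. Speed limits (rad/s): [2.22, 2.22, 2.79, 3.14, 3.14, 3.14].

### API

Orientations are given as a rotation vector (axis times angle).
In Python, from bench import * gives the robot as it stands.
- The arm moves only by the tool apply_moves, never from a script. Its argument "plan" is a list of rows, each a list of 5 numbers: the finger opening in m, from 0 to 0.0854, then the shift along the tool's x, y, z in m, then the turn about the tool's z in degrees. A call has 1 to 10 rows; each row is the pose to reach, as a shift and turn from the pose commanded when the call began, along the tool's axes at that moment; what a row does not reach only later rows make up. A row lasts 1/8 s, in which the tool goes at most 62.5 mm and 10.7 degrees, less where a joint would pass 70% of its speed; a pose out of reach is approached as far as the arm can. A call with a gripper value outside its range is refused whole. The fingers move at their own pace and stop on an object; "grip_force" is the grip in N (left out, the last holds). Time passes only in rows, so rows that repeat a pose let the fingers close. It gives the time, the measured TCP pose, the force, the opening and the grip force at its end, in the units of the state.
- get_state(): the state, without advancing time (a new reading comes with each control period).
- capture(name): name is "scene" or "side" or "wrist"; returns a dict with "img" (420x560x3 uint8, red, green, blue), "z_map" (420x560 float32, mm along the optical axis (not along the pixel's ray), 0 where there is no reading), "camera_matrix" (3x3 intrinsics, pixels), "eye" and "orientation" of the camera in the world; the wrist camera has in their place "mount" (4x4, takes a point from camera to tool coordinates, whose origin is the TCP and whose axes are the flange's). Camera axes: x right, y down, z forward; pixel columns grow to the right and rows downward; lengths in mm; the calibration is good to about 2 mm. A picture is of the moment at which its call begins: read the wrist's pose just before it.
- sign_off(): hands the job in; it is judged then, once.
The state is a dict: "time_s": time; "joint_pos": joint angles; "qd": joint speeds; "tau": joint torques, N m; "position": TCP position; "eef_rot": TCP orientation; "contact_force": force on the tool from outside, world axes, zero at the start; "torque": the same for the moment, N m; "grip_width": opening from 0.0 (shut) to 1.0 (fully open); "finger_force": force on a finger pad.
Only numpy, scipy, OpenCV 4.12 (cv2) and the standard library are available. Lean on these libraries where they do the work, as an engineer would, in place of code of your own. Each camera call takes 0.05 s, during which the arm holds its last target. There are 200 camera calls.

### The job

For the guest across the table, move the four jars from the oak rack into the empty copper tray in reverse order: the jar from the left end of the rack goes to the right end of the tray, the next one beside it, and so on (left and right seen from the same side for both; the tags on the rack keep showing where each jar came from). Carry the jars upright, stand each on the floor of its own compartment without dropping it, and let go.

Things in the scene. Friction and masses are not known exactly. Their poses are not given: they have to be found in the camera images.
- rack: Fixed oak rack, full at the start: 4 open square compartments in a row, centres at x=0, y=+105,+35,-35,-105 mm, 64 x 64 inside, floor 5 mm and 6 mm thick walls 10 mm above the table; tag lip 26 wide at x=-51, 10 high. Overall 102 x 286 x 10. Origin on the table under the row's middle; +y towards the robot's left, -x to the robot (within 0.3 rad). In the left or right half of the table.
- tray: Fixed copper tray with grey floors, empty at the start. Same 4 compartments as the rack: centres at x=0, y=+105,+35,-35,-105 mm, 64 x 64 inside, floor 5 mm and 6 mm thick walls 10 mm above the table; no lip. Overall 76 x 286 x 10. Origin on the table under the row's middle; +y towards the robot's left (within 0.3 rad). In the other half of the table from the rack.
- red_jar_centre (a point): Closed white ceramic jar with a red cap and a red band: an upright cylinder 42 mm in diameter and 76 mm tall (cap 41 mm, the top 18 mm), about 0.16 kg, loose, standing in one compartment of the oak rack, up to 6 mm off its centre. The point is the jar's centre, 38 mm above its underside; z is the jar's axis.
- yellow_jar_centre (a point): Closed white ceramic jar with a yellow cap and a yellow band: an upright cylinder 42 mm in diameter and 76 mm tall (cap 41 mm, the top 18 mm), about 0.16 kg, loose, standing in one compartment of the oak rack, up to 6 mm off its centre. The point is the jar's centre, 38 mm above its underside; z is the jar's axis.
- green_jar_centre (a point): Closed white ceramic jar with a green cap and a green band: an upright cylinder 42 mm in diameter and 76 mm tall (cap 41 mm, the top 18 mm), about 0.16 kg, loose, standing in one compartment of the oak rack, up to 6 mm off its centre. The point is the jar's centre, 38 mm above its underside; z is the jar's axis.
- blue_jar_centre (a point): Closed white ceramic jar with a blue cap and a blue band: an upright cylinder 42 mm in diameter and 76 mm tall (cap 41 mm, the top 18 mm), about 0.16 kg, loose, standing in one compartment of the oak rack, up to 6 mm off its centre. The point is the jar's centre, 38 mm above its underside; z is the jar's axis.
- tag_red: Red plastic tag, 18 x 34 x 3 mm, fixed on the rack's lip beside the compartment in which the red-capped jar starts (51 mm to the rack's -x side of that compartment's centre). It stays there and so marks the red jar's original place. Origin: centre of its underside, 10 mm above the table.
- tag_yellow: Yellow plastic tag, 18 x 34 x 3 mm, fixed on the rack's lip beside the compartment in which the yellow-capped jar starts (51 mm to the rack's -x side of that compartment's centre). It stays there and so marks the yellow jar's original place. Origin: centre of its underside, 10 mm above the table.
- tag_green: Green plastic tag, 18 x 34 x 3 mm, fixed on the rack's lip beside the compartment in which the green-capped jar starts (51 mm to the rack's -x side of that compartment's centre). It stays there and so marks the green jar's original place. Origin: centre of its underside, 10 mm above the table.
- tag_blue: Blue plastic tag, 18 x 34 x 3 mm, fixed on the rack's lip beside the compartment in which the blue-capped jar starts (51 mm to the rack's -x side of that compartment's centre). It stays there and so marks the blue jar's original place. Origin: centre of its underside, 10 mm above the table.

How it is judged (in metres and radians):
At the end, for the whole second after the job is handed in: Each jar stands upright (0.08 rad), at rest (0.02 m/s), on the copper tray's floor (4 mm), within 14 mm in x and y of the centre of the compartment mirroring its start: from rack compartment y (marked by its tag) to tray compartment -y (x of red_jar_centre in the frame of tray between -0.014 and 0.014 m and z of red_jar_centre in the frame of tray between 0.039 and 0.047 m and angle between each of red_jar_centre, yellow_jar_centre, green_jar_centre, blue_jar_centre's own z axis and vertical below 0.08 rad and linear speed of each of jar_red, jar_yellow, jar_green, jar_blue below 0.02 m/s and ((y of tag_red in the frame of rack between 0.095 and 0.115 m and y of red_jar_centre in the frame of tray between -0.119 and -0.091 m) or (y of tag_red in the frame of rack between 0.025 and 0.045 m and y of red_jar_centre in the frame of tray between -0.049 and -0.021 m) or (y of tag_red in the frame of rack between -0.045 and -0.025 m and y of red_jar_centre in the frame of tray between 0.021 and 0.049 m) or (y of tag_red in the frame of rack between -0.115 and -0.095 m and y of red_jar_centre in the frame of tray between 0.091 and 0.119 m)) and x of yellow_jar_centre in the frame of tray between -0.014 and 0.014 m and z of yellow_jar_centre in the frame of tray between 0.039 and 0.047 m and ((y of tag_yellow in the frame of rack between 0.095 and 0.115 m and y of yellow_jar_centre in the frame of tray between -0.119 and -0.091 m) or (y of tag_yellow in the frame of rack between 0.025 and 0.045 m and y of yellow_jar_centre in the frame of tray between -0.049 and -0.021 m) or (y of tag_yellow in the frame of rack between -0.045 and -0.025 m and y of yellow_jar_centre in the frame of tray between 0.021 and 0.049 m) or (y of tag_yellow in the frame of rack between -0.115 and -0.095 m and y of yellow_jar_centre in the frame of tray between 0.091 and 0.119 m)) and x of green_jar_centre in the frame of tray between -0.014 and 0.014 m and z of green_jar_centre in the frame of tray between 0.039 and 0.047 m and ((y of tag_green in the frame of rack between 0.095 and 0.115 m and y of green_jar_centre in the frame of tray between -0.119 and -0.091 m) or (y of tag_green in the frame of rack between 0.025 and 0.045 m and y of green_jar_centre in the frame of tray between -0.049 and -0.021 m) or (y of tag_green in the frame of rack between -0.045 and -0.025 m and y of green_jar_centre in the frame of tray between 0.021 and 0.049 m) or (y of tag_green in the frame of rack between -0.115 and -0.095 m and y of green_jar_centre in the frame of tray between 0.091 and 0.119 m)) and x of blue_jar_centre in the frame of tray between -0.014 and 0.014 m and z of blue_jar_centre in the frame of tray between 0.039 and 0.047 m and ((y of tag_blue in the frame of rack between 0.095 and 0.115 m and y of blue_jar_centre in the frame of tray between -0.119 and -0.091 m) or (y of tag_blue in the frame of rack between 0.025 and 0.045 m and y of blue_jar_centre in the frame of tray between -0.049 and -0.021 m) or (y of tag_blue in the frame of rack between -0.045 and -0.025 m and y of blue_jar_centre in the frame of tray between 0.021 and 0.049 m) or (y of tag_blue in the frame of rack between -0.115 and -0.095 m and y of blue_jar_centre in the frame of tray between 0.091 and 0.119 m))); the robot touches nothing.
It fails at once if a jar is tipped by more than about 35 degrees (angle between any of red_jar_centre, yellow_jar_centre, green_jar_centre, blue_jar_centre's own z axis and vertical above 0.6 rad).
It fails at once if a jar is dropped: it falls free at more than 0.7 m/s (a fall of about 25 mm) ((linear speed of jar_red above 0.7 m/s and contact force between jar_red and anything else below 0.02 N) or (linear speed of jar_yellow above 0.7 m/s and contact force between jar_yellow and anything else below 0.02 N) or (linear speed of jar_green above 0.7 m/s and contact force between jar_green and anything else below 0.02 N) or (linear speed of jar_blue above 0.7 m/s and contact force between jar_blue and anything else below 0.02 N)).
It also fails if it takes over 120 s, if anything falls off the work surface, if the arm or the gripper's body presses on something with over 40 N, if the wrist force passes 120 N, or if a joint passes its speed limit or range.

## Working session

There is one attempt and no reset: what is moved stays moved. The work goes in short steps, Python scripts to look and compute and a tool call to move; the robot and the scene stay as the last step left them, time stands still between calls to the robot, and variables do not carry over. Pictures are saved under pics/ and viewed, at most 14 in all, crops included, and the job is handed in when it is done.

Besides the shell and the picture viewer there is one more tool, called after "Emit:" by a JSON object that holds its "op" and its "data". apply_moves: Moves the arm, as the interface text tells. Its arguments: {"type":"object","properties":{"plan":{"type":"array","items":{"type":"array","items":{"type":"number"}}},"grip_force":{"type":"number"}},"required":["plan"]}

```bash
ls; mkdir -p pics
python3 - <<'E'
from bench import *
import cv2,numpy as np
for n in ("scene","side"):
    c=capture(n); cv2.imwrite(f"pics/{n}0.png",c["img"][:,:,::-1]); print(n,c["camera_matrix"],c["eye"],c["orientation"])
print(capture("wrist")["mount"]); print(get_state())
E
```

```text
pics
scene [[437.13954239   0.         277.74881075]
 [  0.         437.13954239 209.35323464]
 [  0.           0.           1.        ]] [1045.16970344 -361.57501815  807.67959771] [-2.20413968 -1.17200884  0.44197379]
side [[467.14544167   0.         271.11960109]
 [  0.         467.14544167 214.59014756]
 [  0.           0.           1.        ]] [109.54242209 499.51643024 636.55743106] [-0.89907722  2.47490809 -1.12986112]
[[ 3.50267983e-04 -9.65501006e-01 -2.60399087e-01  6.52480717e+01]
 [ 9.99999631e-01  1.33885986e-04  8.48700365e-04  1.48843265e+00]
 [-7.84557268e-04 -2.60399288e-01  9.65500697e-01 -1.28445099e+02]
 [ 0.00000000e+00  0.00000000e+00  0.00000000e+00  1.00000000e+00]]
{'time_s': 0.15, 'joint_pos': array([-1.30229265e+00,  2.91088243e-01, -1.53971709e-01,  1.12669482e+00,
        1.92914222e-05,  1.43150921e+00]), 'qd': array([ 0.00020242, -0.00144181,  0.0029891 ,  0.00133108, -0.00027017,
       -0.00033231]), 'tau': array([ 1.04789484e-03, -5.37368309e+01,  3.31521606e+01,  1.14450566e-02,
       -1.67363578e-04,  2.73703023e-05]), 'position': array([ 208.13392056, -481.62670899,  244.88976318]), 'eef_rot': array([-3.07557750e+00, -6.35933217e-01,  6.69411072e-05]), 'contact_force': array([-0.41640759, -0.19131996, -0.13524297]), 'torque': array([-0.0151943 , -0.0011657 , -0.02116851]), 'finger_force': 0.0, 'grip_width': 1.000792325407763}
```

View pics/scene0.png

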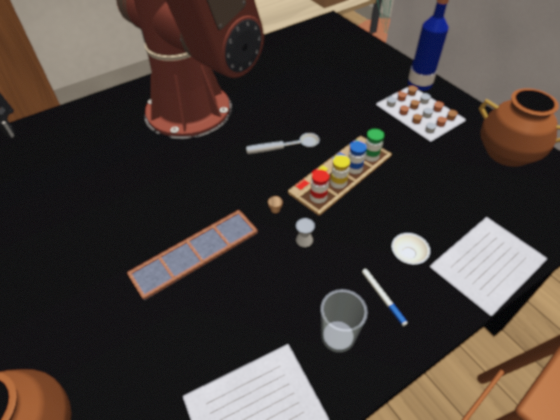

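View pics/side0.png

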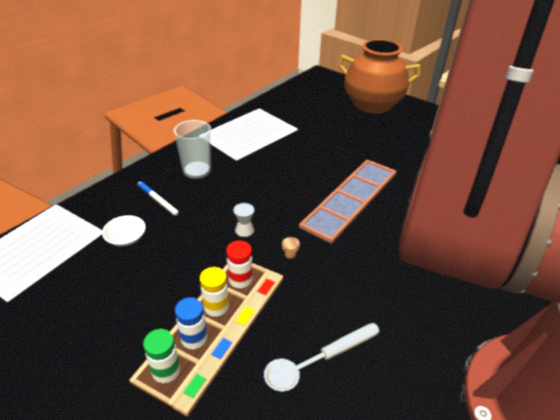

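The side view shows the rack at the left, about (205,335), with green, blue, yellow and red from the robot's left, and each tag beside its jar. The scene view shows the tray at about (195,252), with a small cup (305,232) and a knob (275,204) between them. Next I'll measure positions.

```bash
cat > h.py <<'E'
from bench import *
import cv2,numpy as np
from scipy.spatial.transform import Rotation as R
def view(n):
    s=get_state(); c=capture(n)
    K=np.array(c["camera_matrix"])
    if n=="wrist":
        T=np.eye(4);T[:3,:3]=R.from_rotvec(s["eef_rot"]).as_matrix();T[:3,3]=s["position"]
        M=T@np.array(c["mount"]);Rm,e=M[:3,:3],M[:3,3]
    else:
        o=np.array(c["orientation"]);Rm=R.from_rotvec(o).as_matrix() if o.shape==(3,) else o;e=np.array(c["eye"])
    v,u=np.mgrid[:420,:560]
    d=np.stack([(u-K[0,2])/K[0,0],(v-K[1,2])/K[1,1],np.ones(u.shape)],-1)@Rm.T
    P=e+d*c["z_map"][...,None]
    return c["img"],P,d,e,c["z_map"]>0
def plane(d,e,z): return e+d*((z-e[2])/d[...,2])[...,None]
HUE={"red":[(0,6),(174,180)],"yellow":[(22,34)],"green":[(50,80)],"blue":[(100,120)]}
def colour(img,n,s=170,v=90):
    h=cv2.cvtColor(img,cv2.COLOR_RGB2HSV)
    return np.any([(h[...,0]>=a)&(h[...,0]<=b) for a,b in HUE[n]],0)&(h[...,1]>s)&(h[...,2]>v)
def copper(img):
    h=cv2.cvtColor(img,cv2.COLOR_RGB2HSV)
    return (h[...,0]<=14)&(h[...,1]>90)&(h[...,2]>70)
E
python3 - <<'E'
from h import *
for n in ("scene","side"):
    img,P,d,e,ok=view(n)
    for c in HUE:
        m=colour(img,c)&ok&(abs(P[...,1])<700)&(P[...,0]>150)&(P[...,0]<800)
        q=P[m&(abs(P[...,2]-81)<4)]
        t=P[m&(abs(P[...,2]-13)<5)]
        if len(q)>5:
            (cx,cy),r=cv2.minEnclosingCircle(q[:,:2].astype(np.float32))
            print(n,c,len(q),q.mean(0).round(1),"circ",round(cx,1),round(cy,1),round(r,1))
        if len(t)>5: print("   tag",len(t),t.mean(0).round(1))
    m=copper(img)&ok&(P[...,2]>-3)&(P[...,2]<18)&(P[...,0]>150)&(P[...,0]<800)&(P[...,1]<50)
    k,l,st,_=cv2.connectedComponentsWithStats(m.astype(np.uint8),connectivity=8)
    i=1+st[1:,4].argmax(); print(n,"tray",st[i])
    Q=plane(d,e,10.)[l==i][:,:2].astype(np.float32); print(cv2.minAreaRect(Q))
s=get_state();print(R.from_rotvec(s["eef_rot"]).as_matrix().round(3))
E
```

```text
scene red 161 [504.  106.1  80.4] circ 501.9 105.9 21.1
   tag 52 [451.7  95.3  12.4]
scene yellow 135 [495.1 176.   80.3] circ 492.7 176.7 20.6
   tag 12 [436.3 173.4  12.6]
scene green 14 [470.6 296.9  79.6] circ 466.9 308.9 19.9
scene blue 124 [478.4 241.9  80.3] circ 474.7 241.2 21.5
scene tray [ 127  210  131   89 1310]
((479.1102294921875, -216.79159545898438), (85.92725372314453, 291.69024658203125), 3.100128412246704)
side red 342 [499. 109.  80.] circ 500.4 107.9 21.4
   tag 142 [450.4  97.2  12.2]
side yellow 408 [489.  179.6  80.2] circ 489.4 178.7 21.1
   tag 178 [437.  165.9  12.3]
side green 589 [463.  311.7  80.3] circ 463.8 310.8 21.0
   tag 196 [410.  302.8  12.5]
side blue 478 [472.5 246.5  80.3] circ 473.4 245.6 20.9
   tag 165 [423.5 234.2  12.5]
side tray [ 299  159   98   84 1273]
((474.4064025878906, -212.69076538085938), (84.0538330078125, 299.04718017578125), 3.020501136779785)
[[ 0.918  0.397 -0.   ]
 [ 0.397 -0.918  0.001]
 [ 0.    -0.001 -1.   ]]
```

Emit:
{"op": "apply_moves", "data": {"plan": [[0.0854, 0.053, -0.026, -0.03, -10], [0.0854, 0.106, -0.052, -0.06, -20], [0.0854, 0.159, -0.078, -0.085, -30], [0.0854, 0.212, -0.104, -0.085, -40], [0.0854, 0.265, -0.13, -0.085, -50], [0.0854, 0.318, -0.156, -0.085, -60], [0.0854, 0.37, -0.18, -0.085, -69.7], [0.0854, 0.37, -0.18, -0.085, -69.7], [0.0854, 0.37, -0.18, -0.085, -69.7]], "grip_force": 35}}

```text
time_s: 1.38
position: [476.3, -170.0, 330.1]
eef_rot: [-2.161, -2.279, 0.001]
contact_force: [-0.1, 0.4, -1.2]
grip_width: 1.001
finger_force: 0.0
```

Run:
```python
from h import *
s=get_state();print(s["position"],s["joint_pos"].round(2),R.from_rotvec(s["eef_rot"]).as_matrix().round(3))
img,P,d,e,ok=view("wrist"); cv2.imwrite("pics/w1.png",img[:,:,::-1])
m=copper(img)&ok&(P[...,2]>-3)&(P[...,2]<18)
k,l,st,_=cv2.connectedComponentsWithStats(m.astype(np.uint8),connectivity=8)
i=1+st[1:,4].argmax(); print("tray",st[i])
Q=plane(d,e,10.)[l==i][:,:2].astype(np.float32); print(cv2.minAreaRect(Q)); print(np.median(P[l==i][:,2]))
```

```text
[ 476.26158105 -170.00627673  330.12459102] [-0.49  0.22 -0.02  1.33 -0.    1.03] [[-0.053  0.999 -0.001]
 [ 0.999  0.053 -0.   ]
 [-0.    -0.001 -1.   ]]
tray [ 253   94   61  200 2947]
((478.1318664550781, -219.9897918701172), (79.65518188476562, 287.86761474609375), 3.0522241592407227)
9.684939675266719
```

View pics/w1.png

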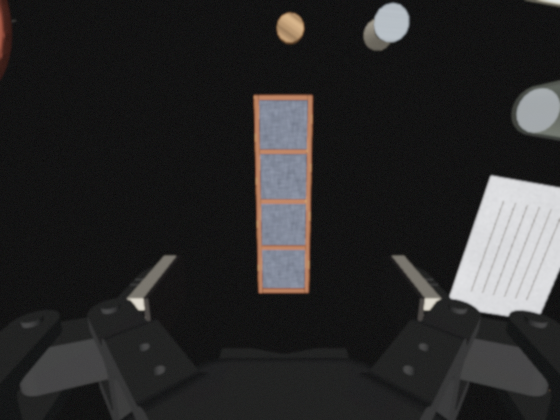

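The wrist view shows the empty tray at columns 253–313 and rows 94–294. It measures 80x288, which fits, and its yaw is 3°. The knob (290,28) and the cup (390,25) lie beyond it. Next I'll look over the rack.

Emit:
{"op": "apply_moves", "data": {"plan": [[0.0854, 0.06, 0.004, 0, -1], [0.0854, 0.12, 0.008, 0, -2], [0.0854, 0.18, 0.012, 0, -3], [0.0854, 0.24, 0.016, 0, -4], [0.0854, 0.3, 0.02, 0, -5], [0.0854, 0.36, 0.024, 0, -6.5], [0.0854, 0.424, 0.0285, 0, -8], [0.0854, 0.424, 0.0285, 0, -8], [0.0854, 0.424, 0.0285, 0, -8]]}}

```text
time_s: 2.55
position: [482.5, 253.8, 330.2]
eef_rot: [1.999, 2.424, -0.001]
contact_force: [1.0, -0.2, 0.4]
grip_width: 0.999
finger_force: 0.0
```

```bash
cat > jars.py <<'E'
from h import *
s=get_state();Rt=R.from_rotvec(s["eef_rot"]).as_matrix();print(s["position"].round(1),s["joint_pos"].round(2),np.degrees(np.arctan2(Rt[1,0],Rt[0,0])).round(2))
img,P,d,e,ok=view("wrist"); cv2.imwrite("pics/w_%d.png"%(s["time_s"]*100),img[:,:,::-1])
for c in HUE:
    m=colour(img,c,150,80)&ok&(abs(P[...,2]-81)<5)
    if m.sum()<20: continue
    Q=plane(d,e,81.)[m][:,:2].astype(np.float32)
    (cx,cy),r=cv2.minEnclosingCircle(Q); mu=Q.mean(0); dl=Rt.T@np.array([cx-s["position"][0],cy-s["position"][1],0])
    t=plane(d,e,13.)[colour(img,c,150,80)&ok&(abs(P[...,2]-13)<6)]
    print(c,m.sum(),"circ",round(cx,1),round(cy,1),round(r,1),"mean",mu.round(1),"z",np.median(P[m][:,2]).round(1),"tool",dl.round(1),"tag",t.mean(0).round(1) if len(t)>20 else None)
E
python3 jars.py; ls pics
```

```text
[482.5 253.8 330.2] [ 0.35  0.3   0.08  1.35 -0.    1.73] 100.97
red 729 circ 501.7 107.7 21.2 mean [501.8 107.3] z 81.1 tool [-1.471e+02 -9.000e+00  1.000e-01] tag [358.   72.8  13. ]
yellow 799 circ 491.9 177.4 20.5 mean [492.  177.6] z 80.9 tool [-76.8  -5.3   0. ] tag [439.7 162.6  13. ]
green 77 circ 465.5 303.3 15.5 mean [467.1 295.5] z 81.0 tool [51.9 -7.3 -0. ] tag None
blue 834 circ 475.5 243.4 19.7 mean [475.4 244. ] z 80.9 tool [-8.9 -8.8  0. ] tag [425.8 231.7  13. ]
scene0.png
side0.png
w1.png
w_254.png
```

Emit:
{"op": "apply_moves", "data": {"plan": [[0.0854, 0.058, -0.006, 0, 0], [0.0854, 0.058, -0.006, 0.06, 0], [0.0854, 0.058, -0.006, 0.12, 0], [0.0854, 0.058, -0.006, 0.18, 0], [0.0854, 0.058, -0.006, 0.23, 0], [0.0854, 0.058, -0.006, 0.265, 0], [0.0854, 0.058, -0.006, 0.288, 0], [0.0854, 0.058, -0.006, 0.288, 0]]}}

```text
time_s: 3.6
position: [464.8, 308.4, 41.3]
eef_rot: [-2.0, -2.421, 0.005]
contact_force: [0.6, -0.3, 0.1]
grip_width: 0.998
finger_force: 0.0
```

Emit:
{"op": "apply_moves", "data": {"plan": [[0.03, 0, 0, 0, 0], [0.03, 0, 0, 0, 0], [0.03, 0, 0, 0, 0], [0.03, 0, 0, 0, 0], [0.03, 0, 0, 0, 0], [0.03, 0, 0, 0, 0]]}}

```text
time_s: 4.35
position: [466.0, 310.9, 43.7]
eef_rot: [1.996, 2.424, 0.002]
contact_force: [-1.1, -2.3, 7.8]
grip_width: 0.481
finger_force: 34.8
```

Emit:
{"op": "apply_moves", "data": {"plan": [[0.03, 0, 0, -0.02, 0], [0.03, 0, 0, -0.06, 0], [0.03, 0, 0, -0.1, 0], [0.03, 0, 0, -0.12, 0], [0.03, -0.03, -0.005, -0.12, 0], [0.03, -0.08, -0.0132, -0.12, 0], [0.03, -0.13, -0.0215, -0.12, 0], [0.03, -0.18, -0.0298, -0.12, 0], [0.03, -0.23, -0.038, -0.12, 0], [0.03, -0.28, -0.0463, -0.12, 0]]}}

```text
time_s: 5.6
position: [473.5, 25.5, 162.9]
eef_rot: [1.996, 2.425, 0.001]
contact_force: [1.8, 0.5, -2.2]
grip_width: 0.481
finger_force: 36.0
```

Emit:
{"op": "apply_moves", "data": {"plan": [[0.03, -0.05, -0.008, 0, 1], [0.03, -0.1, -0.0163, 0, 2], [0.03, -0.15, -0.0248, 0, 3], [0.03, -0.2, -0.033, 0, 4], [0.03, -0.25, -0.0413, 0, 5], [0.03, -0.3, -0.0496, 0, 7], [0.03, -0.33, -0.0545, 0, 8], [0.03, -0.3453, -0.057, 0, 8], [0.03, -0.3453, -0.057, 0, 8], [0.03, -0.3453, -0.057, 0, 8]]}}

```text
time_s: 6.85
position: [483.8, -321.4, 162.3]
eef_rot: [-2.159, -2.281, -0.001]
contact_force: [-0.5, -0.4, -0.9]
grip_width: 0.481
finger_force: 36.0
```

```bash
python3 jars.py; ls pics
```

```text
[ 483.8 -321.4  162.3] [-0.71  0.45 -0.14  0.98  0.    0.8 ] 93.13
scene0.png
side0.png
w1.png
w_254.png
w_685.png
```

View pics/w_685.png

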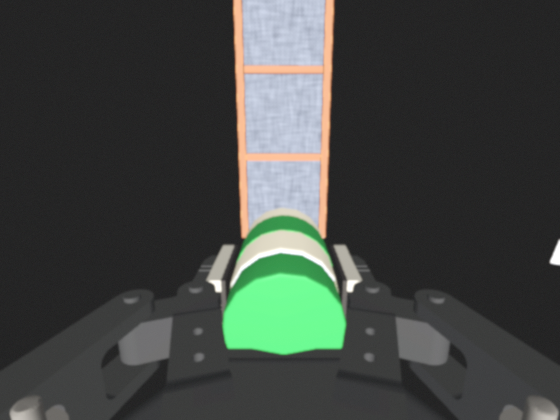

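Run:
```python
from h import *
print(get_state()["position"])
for n in("side","scene","wrist"):
    img,P,d,e,ok=view(n)
    m=colour(img,"green",150,70)&ok&(P[...,1]<0)&(P[...,2]>100)
    q=P[m]
    if len(q)<10: print(n,len(q)); continue
    zt=np.percentile(q[:,2],95); t=q[q[:,2]>zt-5]; c,r=cv2.minEnclosingCircle(t[:,:2].astype(np.float32)); print(n,len(q),zt,c,r)
    m=copper(img)&ok&(P[...,2]>-3)&(P[...,2]<18)&(P[...,1]<50)&(P[...,0]>350)&(P[...,0]<600)
    Q=plane(d,e,10.)[m][:,:2].astype(np.float32); print(m.sum(),cv2.minAreaRect(Q))
```

```text
[ 483.92009348 -321.40041383  162.40631715]
side 349 199.2839660067513 (483.0030212402344, -316.5886535644531) 24.45541763305664
1360 ((481.8447570800781, -149.1658172607422), (430.5582275390625, 131.1670379638672), 82.89875030517578)
scene 55 226.268693942251 (503.7474365234375, -333.80743408203125) 5.974301815032959
1399 ((495.07904052734375, -301.13763427734375), (121.63817596435547, 661.4012451171875), 10.935665130615234)
wrist 2457 198.66483886249523 (484.6158447265625, -318.15435791015625) 19.1287784576416
4909 ((480.36322021484375, -267.404296875), (78.96990203857422, 192.02346801757812), 3.1452693939208984)
```

The jar hangs centred in the gripper over the near end compartment (image 285,240), with its cap top at about z=199. I'll lower it about 118 mm.

Emit:
{"op": "apply_moves", "data": {"plan": [[0.03, -0.002, 0, 0.03, 0], [0.03, -0.002, 0, 0.07, 0], [0.03, -0.002, 0, 0.1, 0], [0.03, -0.002, 0, 0.11, 0], [0.03, -0.002, 0, 0.114, 0], [0.03, -0.002, 0, 0.118, 0], [0.03, -0.002, 0, 0.118, 0], [0.03, -0.002, 0, 0.118, 0]]}}

```text
time_s: 8.05
position: [484.3, -325.1, 44.9]
eef_rot: [2.161, 2.279, 0.0]
contact_force: [-0.2, -0.3, -2.5]
grip_width: 0.481
finger_force: 36.0
```

Emit:
{"op": "apply_moves", "data": {"plan": [[0.03, 0, 0, 0.001, 0], [0.03, 0, 0, 0.002, 0], [0.03, 0, 0, 0.002, 0], [0.03, 0, 0, 0.002, 0]]}}

```text
time_s: 8.55
position: [484.2, -325.1, 43.6]
eef_rot: [2.16, 2.279, -0.0]
contact_force: [-2.6, 2.7, 12.9]
grip_width: 0.481
finger_force: 37.2
```

Emit:
{"op": "apply_moves", "data": {"plan": [[0.05, 0, 0, 0, 0], [0.075, 0, 0, 0, 0], [0.0854, 0, 0, 0, 0], [0.0854, 0, 0, 0, 0], [0.0854, 0, 0, -0.03, 0], [0.0854, 0, 0, -0.08, 0], [0.0854, 0, 0, -0.14, 0], [0.0854, 0, 0, -0.2, 0], [0.0854, 0, 0, -0.2, 0]]}}

```text
time_s: 9.68
position: [486.0, -326.4, 247.4]
eef_rot: [2.155, 2.274, 0.001]
contact_force: [0.4, 0.3, -0.9]
grip_width: 1.0
finger_force: 0.0
```

```bash
python3 jars.py; ls pics
python3 - <<'E'
from h import *
print(get_state()["position"])
img,P,d,e,ok=view("wrist")
m=copper(img)&ok&(P[...,2]>-3)&(P[...,2]<18)
Q=plane(d,e,10.)[m][:,:2].astype(np.float32); print(cv2.minAreaRect(Q))
E
```

```text
[ 486.  -326.4  247.4] [-0.72  0.4   0.01  1.17  0.    0.8 ] 93.07
scene0.png
side0.png
w1.png
w_254.png
w_685.png
w_967.png
[ 484.93916773 -325.56497469  244.4912827 ]
((574.6701049804688, -425.3526916503906), (163.77415466308594, 611.4723510742188), 29.43880271911621)
```

```bash
cat > chk.py <<'E'
from h import *
print(get_state()["position"].round(1))
for n in("side","scene"):
    img,P,d,e,ok=view(n)
    for c in HUE:
        q=P[colour(img,c,150,70)&ok&(P[...,1]<-50)&(abs(P[...,2]-80)<5)&(P[...,0]>380)&(P[...,0]<580)]
        if len(q)>10:
            (x,y),r=cv2.minEnclosingCircle(q[:,:2].astype(np.float32)); a=np.radians(3.05)
            dx,dy=x-477.5,y+219
            print(n,c,len(q),"xy",round(x,1),round(y,1),"r",round(r,1),"z",np.median(q[:,2]).round(1),"tray",round(dx*np.cos(a)+dy*np.sin(a),1),round(-dx*np.sin(a)+dy*np.cos(a),1))
    cv2.imwrite("pics/%s_%d.png"%(n,get_state()["time_s"]*100),img[:,:,::-1])
E
python3 chk.py; ls pics
```

```text
[ 484.1 -324.9  242.6]
side green 174 xy 480.8 -324.5 r 21.8 z 79.4 tray -2.4 -105.5
scene green 287 xy 484.4 -325.3 r 20.5 z 80.2 tray 1.2 -106.6
scene0.png
scene_987.png
side0.png
side_982.png
w1.png
w_254.png
w_685.png
w_967.png
```

Emit:
{"op": "apply_moves", "data": {"plan": [[0.0854, 0.04, 0.0015, 0, -0.5], [0.0854, 0.1, 0.004, 0, -1], [0.0854, 0.16, 0.006, 0, -2], [0.0854, 0.22, 0.008, 0, -3], [0.0854, 0.28, 0.011, 0, -4], [0.0854, 0.34, 0.013, 0, -5], [0.0854, 0.4, 0.015, 0, -6], [0.0854, 0.46, 0.018, 0, -7], [0.0854, 0.52, 0.02, 0, -8], [0.0854, 0.568, 0.022, 0, -8]]}}

```text
time_s: 11.12
position: [474.4, 245.6, 240.8]
eef_rot: [-1.994, -2.425, 0.003]
contact_force: [0.2, 0.4, 0.4]
grip_width: 0.996
finger_force: 0.0
```

Emit:
{"op": "apply_moves", "data": {"plan": [[0.0854, 0, 0, 0, 0], [0.0854, 0, 0, 0, 0], [0.0854, 0, 0, 0, 0]]}}

```text
time_s: 11.5
position: [475.5, 242.5, 241.8]
eef_rot: [-1.998, -2.423, 0.002]
contact_force: [-0.7, -0.2, 0.1]
grip_width: 0.999
finger_force: 0.0
```

```bash
python3 jars.py
```

```text
[475.5 242.5 241.8] [ 0.33  0.31 -0.14  1.13 -0.    1.71] 100.98
red 1144 circ 502.7 107.9 21.7 mean [501.6 107.8] z 81.0 tool [-137.3    1.1    0. ] tag [452.7  94.3  13. ]
yellow 1301 circ 491.5 177.7 21.0 mean [491.9 177.9] z 80.9 tool [-66.6   3.4   0. ] tag [439.2 163.2  13. ]
blue 1402 circ 475.7 243.6 19.7 mean [475.5 244. ] z 80.9 tool [ 1.1  0.4 -0. ] tag [425.8 231.6  13. ]
```

Emit:
{"op": "apply_moves", "data": {"plan": [[0.0854, 0.001, 0, 0.05, 0], [0.0854, 0.001, 0, 0.11, 0], [0.0854, 0.001, 0, 0.16, 0], [0.0854, 0.001, 0, 0.19, 0], [0.0854, 0.001, 0, 0.199, 0], [0.0854, 0.001, 0, 0.199, 0], [0.03, 0.001, 0, 0.199, 0], [0.03, 0.001, 0, 0.199, 0], [0.03, 0.001, 0, 0.199, 0], [0.03, 0.001, 0, 0.199, 0]]}}

```text
time_s: 12.8
position: [476.0, 244.8, 44.3]
eef_rot: [1.996, 2.425, 0.002]
contact_force: [-0.8, -1.8, 6.8]
grip_width: 0.482
finger_force: 35.0
```

Emit:
{"op": "apply_moves", "data": {"plan": [[0.03, 0, 0, 0, 0], [0.03, 0, 0, 0, 0]]}}

```text
time_s: 13.05
position: [476.0, 244.8, 44.3]
eef_rot: [1.996, 2.425, 0.002]
contact_force: [-0.7, -0.6, 7.0]
grip_width: 0.476
finger_force: 35.0
```

Emit:
{"op": "apply_moves", "data": {"plan": [[0.03, 0, 0, -0.02, 0], [0.03, 0, 0, -0.06, 0], [0.03, 0, 0, -0.1, 0], [0.03, 0, 0, -0.12, 0], [0.03, -0.03, -0.0056, -0.12, 0], [0.03, -0.08, -0.0149, -0.12, 0], [0.03, -0.13, -0.0242, -0.12, 0], [0.03, -0.18, -0.0335, -0.12, 0], [0.03, -0.23, -0.0428, -0.12, 0], [0.03, -0.28, -0.0522, -0.12, 0]]}}

```text
time_s: 14.3
position: [477.8, -41.8, 163.7]
eef_rot: [1.996, 2.425, 0.001]
contact_force: [0.5, -0.2, -0.7]
grip_width: 0.475
finger_force: 36.2
```

Emit:
{"op": "apply_moves", "data": {"plan": [[0.03, -0.05, -0.0093, 0, 2], [0.03, -0.1, -0.0186, 0, 4], [0.03, -0.15, -0.028, 0, 6], [0.03, -0.19, -0.0354, 0, 8], [0.03, -0.2094, -0.039, 0, 8], [0.03, -0.2094, -0.039, 0, 8], [0.03, -0.2094, -0.039, 0, 8], [0.03, -0.2094, -0.039, 0, 8]]}}

```text
time_s: 15.3
position: [479.9, -252.0, 163.4]
eef_rot: [-2.159, -2.281, -0.0]
contact_force: [-0.4, -0.3, -1.7]
grip_width: 0.482
finger_force: 36.2
```

Emit:
{"op": "apply_moves", "data": {"plan": [[0.03, -0.001, 0, 0.03, 0], [0.03, -0.001, 0, 0.07, 0], [0.03, -0.001, 0, 0.1, 0], [0.03, -0.001, 0, 0.11, 0], [0.03, -0.001, 0, 0.115, 0], [0.03, -0.001, 0, 0.118, 0], [0.03, -0.001, 0, 0.12, 0], [0.03, -0.001, 0, 0.12, 0], [0.03, -0.001, 0, 0.12, 0]]}}

```text
time_s: 16.42
position: [480.5, -254.6, 44.4]
eef_rot: [2.16, 2.279, 0.001]
contact_force: [-0.9, 0.9, 6.4]
grip_width: 0.478
finger_force: 36.9
```

Emit:
{"op": "apply_moves", "data": {"plan": [[0.05, 0, 0, 0, 0], [0.075, 0, 0, 0, 0], [0.0854, 0, 0, 0, 0], [0.0854, 0, 0, 0, 0], [0.0854, 0, 0, -0.03, 0], [0.0854, 0, 0, -0.08, 0], [0.0854, 0, 0, -0.14, 0], [0.0854, 0, 0, -0.2, 0], [0.0854, 0, 0, -0.2, 0], [0.0854, 0, 0, -0.2, 0]]}}

```text
time_s: 17.68
position: [479.7, -254.1, 243.0]
eef_rot: [-2.161, -2.28, 0.0]
contact_force: [-0.5, -0.2, -1.0]
grip_width: 1.0
finger_force: 0.0
```

```bash
python3 chk.py
```

```text
[ 479.7 -254.1  243. ]
side green 173 xy 481.7 -325.5 r 22.0 z 79.5 tray -1.5 -106.5
side blue 179 xy 478.5 -253.7 r 21.5 z 79.5 tray -0.8 -34.7
scene green 283 xy 483.5 -325.0 r 21.0 z 80.3 tray 0.3 -106.2
scene blue 265 xy 480.8 -254.9 r 20.9 z 80.3 tray 1.4 -36.1
```

Emit:
{"op": "apply_moves", "data": {"plan": [[0.0854, 0.04, 0.003, 0, -1], [0.0854, 0.1, 0.008, 0, -2], [0.0854, 0.16, 0.013, 0, -3], [0.0854, 0.22, 0.018, 0, -4], [0.0854, 0.28, 0.023, 0, -5], [0.0854, 0.34, 0.028, 0, -6.5], [0.0854, 0.39, 0.032, 0, -8], [0.0854, 0.4305, 0.0353, 0, -8], [0.0854, 0.4305, 0.0353, 0, -8], [0.0854, 0.4305, 0.0353, 0, -8]]}}

```text
time_s: 19.02
position: [491.5, 177.2, 242.2]
eef_rot: [-1.996, -2.425, 0.003]
contact_force: [-0.6, 0.5, 0.4]
grip_width: 1.003
finger_force: 0.0
```

Emit:
{"op": "apply_moves", "data": {"plan": [[0.0854, 0, 0, 0, 0]]}}

```text
time_s: 19.15
position: [492.0, 176.5, 242.9]
eef_rot: [-1.998, -2.424, 0.001]
contact_force: [-0.8, 0.5, 0.2]
grip_width: 1.002
finger_force: 0.0
```

```bash
python3 jars.py
```

```text
[492.  176.5 242.9] [ 0.2   0.29 -0.16  1.12 -0.    1.58] 100.99
red 1293 circ 502.0 107.1 21.0 mean [501.9 107.2] z 81.0 tool [-70.1  -3.4   0. ] tag [452.6  94.4  13. ]
yellow 1479 circ 492.1 177.0 20.2 mean [492.1 177.3] z 80.9 tool [ 0.4  0.2 -0. ] tag [439.6 162.9  13. ]
```

Emit:
{"op": "apply_moves", "data": {"plan": [[0.0854, 0.001, 0, 0.05, 0], [0.0854, 0.001, 0, 0.11, 0], [0.0854, 0.001, 0, 0.16, 0], [0.0854, 0.001, 0, 0.19, 0], [0.0854, 0.001, 0, 0.199, 0], [0.0854, 0.001, 0, 0.199, 0], [0.03, 0.001, 0, 0.199, 0], [0.03, 0.001, 0, 0.199, 0], [0.03, 0.001, 0, 0.199, 0], [0.03, 0.001, 0, 0.199, 0]]}}

```text
time_s: 20.45
position: [492.5, 178.6, 45.4]
eef_rot: [1.996, 2.424, 0.002]
contact_force: [-1.1, -1.0, 8.0]
grip_width: 0.48
finger_force: 34.7
```

Emit:
{"op": "apply_moves", "data": {"plan": [[0.03, 0, 0, 0, 0], [0.03, 0, 0, 0, 0]]}}

```text
time_s: 20.7
position: [492.5, 178.7, 45.4]
eef_rot: [1.996, 2.424, 0.002]
contact_force: [-0.2, -0.3, 7.5]
grip_width: 0.478
finger_force: 34.7
```

Emit:
{"op": "apply_moves", "data": {"plan": [[0.03, 0, 0, -0.02, 0], [0.03, 0, 0, -0.06, 0], [0.03, 0, 0, -0.1, 0], [0.03, 0, 0, -0.12, 0], [0.03, -0.03, -0.0073, -0.12, 0], [0.03, -0.075, -0.0181, -0.12, 0], [0.03, -0.12, -0.029, -0.12, 0], [0.03, -0.165, -0.04, -0.12, 0], [0.03, -0.21, -0.0507, -0.12, 0], [0.03, -0.25, -0.0604, -0.12, 0]]}}

```text
time_s: 21.95
position: [480.4, -80.0, 164.6]
eef_rot: [1.997, 2.425, 0.0]
contact_force: [0.6, 0.5, -1.4]
grip_width: 0.485
finger_force: 36.2
```

Emit:
{"op": "apply_moves", "data": {"plan": [[0.03, -0.04, -0.0097, 0, 3], [0.03, -0.08, -0.0193, 0, 6], [0.03, -0.1018, -0.0246, 0, 8], [0.03, -0.1018, -0.0246, 0, 8], [0.03, -0.1018, -0.0246, 0, 8], [0.03, -0.1018, -0.0246, 0, 8]]}}

```text
time_s: 22.7
position: [476.0, -182.1, 164.4]
eef_rot: [-2.159, -2.281, -0.0]
contact_force: [-0.4, -0.3, -2.2]
grip_width: 0.483
finger_force: 36.2
```

Emit:
{"op": "apply_moves", "data": {"plan": [[0.03, -0.001, 0, 0.03, 0], [0.03, -0.001, 0, 0.07, 0], [0.03, -0.001, 0, 0.1, 0], [0.03, -0.001, 0, 0.11, 0], [0.03, -0.001, 0, 0.115, 0], [0.03, -0.001, 0, 0.118, 0], [0.03, -0.001, 0, 0.12, 0], [0.03, -0.001, 0, 0.12, 0], [0.03, -0.001, 0, 0.12, 0]]}}

```text
time_s: 23.82
position: [476.7, -184.4, 45.4]
eef_rot: [2.16, 2.279, 0.001]
contact_force: [-1.5, 1.4, 6.1]
grip_width: 0.48
finger_force: 36.9
```

Emit:
{"op": "apply_moves", "data": {"plan": [[0.05, 0, 0, 0, 0], [0.075, 0, 0, 0, 0], [0.0854, 0, 0, 0, 0], [0.0854, 0, 0, 0, 0], [0.0854, 0, 0, -0.03, 0], [0.0854, 0, 0, -0.08, 0], [0.0854, 0, 0, -0.14, 0], [0.0854, 0, 0, -0.2, 0], [0.0854, 0, 0, -0.2, 0], [0.0854, 0, 0, -0.2, 0]]}}

```text
time_s: 25.08
position: [475.9, -183.9, 244.0]
eef_rot: [-2.161, -2.28, 0.0]
contact_force: [0.2, 0.0, 0.4]
grip_width: 1.002
finger_force: 0.0
```

```bash
python3 chk.py
```

```text
[ 475.9 -183.9  244. ]
side yellow 214 xy 475.8 -182.5 r 21.9 z 79.7 tray 0.2 36.5
side green 176 xy 481.5 -324.3 r 21.2 z 79.4 tray -1.7 -105.4
side blue 178 xy 478.2 -253.0 r 21.1 z 79.5 tray -1.1 -34.0
scene yellow 245 xy 475.9 -185.8 r 21.5 z 80.3 tray 0.1 33.3
scene green 289 xy 484.8 -324.8 r 21.0 z 80.5 tray 1.6 -106.0
scene blue 264 xy 480.5 -254.8 r 20.9 z 80.4 tray 1.1 -35.9
```

Emit:
{"op": "apply_moves", "data": {"plan": [[0.0854, 0.04, 0.006, 0, -1], [0.0854, 0.1, 0.0145, 0, -3], [0.0854, 0.16, 0.023, 0, -4.5], [0.0854, 0.22, 0.0315, 0, -6], [0.0854, 0.265, 0.038, 0, -8], [0.0854, 0.2893, 0.0416, 0, -8], [0.0854, 0.2893, 0.0416, 0, -8], [0.0854, 0.2893, 0.0416, 0, -8], [0.0854, 0.2893, 0.0416, 0, -8]]}}

```text
time_s: 26.3
position: [502.0, 106.1, 244.0]
eef_rot: [-1.998, -2.424, 0.001]
contact_force: [-0.9, -0.6, 0.4]
grip_width: 0.998
finger_force: 0.0
```

```bash
python3 jars.py
```

```text
[502.  106.1 244. ] [ 0.07  0.27 -0.19  1.12 -0.    1.44] 100.99
red 1473 circ 501.8 106.2 20.3 mean [502.  106.6] z 80.9 tool [ 0.1 -0.1  0. ] tag [453.7  93.5  13. ]
```

Emit:
{"op": "apply_moves", "data": {"plan": [[0.0854, 0.001, 0, 0.05, 0], [0.0854, 0.001, 0, 0.11, 0], [0.0854, 0.001, 0, 0.16, 0], [0.0854, 0.001, 0, 0.19, 0], [0.0854, 0.001, 0, 0.2, 0], [0.0854, 0.001, 0, 0.2, 0], [0.03, 0.001, 0, 0.2, 0], [0.03, 0.001, 0, 0.2, 0], [0.03, 0.001, 0, 0.2, 0], [0.03, 0.001, 0, 0.2, 0]]}}

```text
time_s: 27.6
position: [502.6, 108.1, 45.4]
eef_rot: [1.996, 2.424, 0.002]
contact_force: [-1.2, -0.7, 8.3]
grip_width: 0.478
finger_force: 34.7
```

Emit:
{"op": "apply_moves", "data": {"plan": [[0.03, 0, 0, 0, 0], [0.03, 0, 0, 0, 0]]}}

```text
time_s: 27.85
position: [502.6, 108.1, 45.4]
eef_rot: [1.996, 2.424, 0.002]
contact_force: [-1.9, -0.2, 8.0]
grip_width: 0.478
finger_force: 34.7
```

Emit:
{"op": "apply_moves", "data": {"plan": [[0.03, 0, 0, -0.02, 0], [0.03, 0, 0, -0.06, 0], [0.03, 0, 0, -0.1, 0], [0.03, 0, 0, -0.12, 0], [0.03, -0.03, -0.0101, -0.12, 0], [0.03, -0.075, -0.0253, -0.12, 1], [0.03, -0.12, -0.0406, -0.12, 3], [0.03, -0.16, -0.0541, -0.12, 5], [0.03, -0.195, -0.0659, -0.12, 7], [0.03, -0.2115, -0.0715, -0.12, 8]]}}

```text
time_s: 29.1
position: [472.1, -114.8, 164.6]
eef_rot: [2.164, 2.277, 0.0]
contact_force: [0.4, 1.1, -1.3]
grip_width: 0.484
finger_force: 36.1
```

Emit:
{"op": "apply_moves", "data": {"plan": [[0.03, 0, 0, 0, 0], [0.03, 0, 0, 0, 0], [0.03, 0, 0, 0, 0]]}}

```text
time_s: 29.48
position: [472.5, -112.3, 164.3]
eef_rot: [-2.159, -2.282, -0.0]
contact_force: [0.5, 0.2, -1.9]
grip_width: 0.478
finger_force: 36.1
```

Emit:
{"op": "apply_moves", "data": {"plan": [[0.03, -0.001, 0, 0.03, 0], [0.03, -0.001, 0, 0.07, 0], [0.03, -0.001, 0, 0.1, 0], [0.03, -0.001, 0, 0.11, 0], [0.03, -0.001, 0, 0.115, 0], [0.03, -0.001, 0, 0.118, 0], [0.03, -0.001, 0, 0.12, 0], [0.03, -0.001, 0, 0.12, 0], [0.03, -0.001, 0, 0.12, 0]]}}

```text
time_s: 30.6
position: [473.1, -114.5, 45.4]
eef_rot: [2.16, 2.279, 0.001]
contact_force: [-1.8, 0.9, 6.3]
grip_width: 0.478
finger_force: 36.8
```

Emit:
{"op": "apply_moves", "data": {"plan": [[0.05, 0, 0, 0, 0], [0.075, 0, 0, 0, 0], [0.0854, 0, 0, 0, 0], [0.0854, 0, 0, 0, 0], [0.0854, 0, 0, -0.03, 0], [0.0854, 0, 0, -0.08, 0], [0.0854, 0, 0, -0.14, 0], [0.0854, 0, 0, -0.2, 0], [0.0854, 0, 0, -0.2, 0], [0.0854, 0, 0, -0.2, 0]]}}

```text
time_s: 31.85
position: [472.2, -114.2, 244.0]
eef_rot: [-2.161, -2.28, 0.0]
contact_force: [0.1, -0.4, -1.2]
grip_width: 1.001
finger_force: 0.0
```

```bash
python3 chk.py; cp $(ls -t pics/side_*|head -1) pics/final.png
```

```text
[ 472.2 -114.2  244. ]
side red 236 xy 470.7 -113.4 r 21.3 z 79.8 tray -1.1 105.8
side yellow 211 xy 474.7 -184.6 r 21.9 z 79.8 tray -0.9 34.5
side green 170 xy 483.7 -322.3 r 22.6 z 79.6 tray 0.7 -103.4
side blue 185 xy 463.3 -440.3 r 209.3 z 79.6 tray -26.0 -220.3
scene red 225 xy 473.0 -114.3 r 20.9 z 80.3 tray 1.1 104.8
scene yellow 244 xy 476.9 -184.9 r 20.5 z 80.3 tray 1.2 34.1
scene green 288 xy 484.3 -325.2 r 20.3 z 80.4 tray 1.1 -106.4
scene blue 265 xy 479.6 -254.2 r 21.3 z 80.3 tray 0.2 -35.3
```

View pics/final.png

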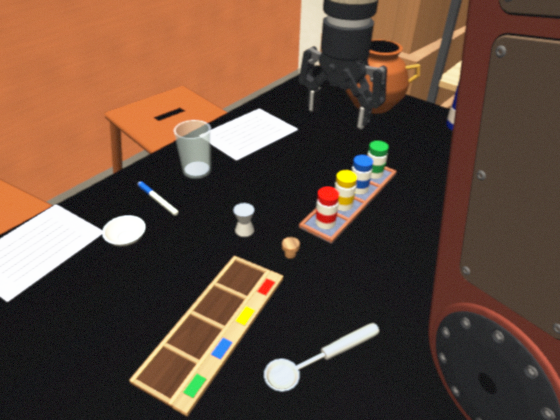

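All four jars stand in the tray: red (327,207), yellow (346,190), blue (362,175) and green (378,160). That is mirrored from the rack tags, and the gripper is clear. The side camera's odd reading for blue comes from a stray blue object (455,115). The scene camera puts the blue jar on its centre.

```bash
python3 -c "
from bench import *
print(sign_off())"
```

```text
the job is handed in; nothing more can be done
None
```

I moved all four jars into the copper tray in reverse order, each upright and measured within about 3 mm of its compartment's centre, and handed the job in after about 32 s of the 120 s; no verdict came back.

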